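Set the tray guide bar against its stop

ROBOT

A 7-joint arm with a two-finger parallel gripper is mounted at the origin on the work surface. World frame = base frame: x ahead of the robot, y to its left, z up, the work surface at z = 0. Lengths are in m, angles in rad, forces in N, time in s.
With the tool pointing down it reaches from about 0.4 to 0.85 m from the base axis. Payload 4.5 kg.
Tool frame: the origin (TCP) lies at the very end of the fingers, on their centre line; the grasp point (between the pads) lies 19 mm behind it; z points along the fingers, y is the line along which they close (so a half turn about z gives the same grasp; the last joint's range is limited). The gripper opens to 88 mm and grips with 3 to 60 N. Pads are 18 mm wide; open, the fingers measure 123 mm over their backs; the gripper's body (75 mm by 187 mm) begins 45 mm behind the grasp point.
Start: joints at [1.151, 0.689, -0.195, 1.565, 0.157, 0.902, -0.215], TCP at [0.274, -0.562, 0.239] pointing down, gripper open.
Joint ranges: [-3.01, 3.01], [-0.46, 2.08], [-1.47, 1.51], [0.13, 2.56], [-1, 4.14], [0.04, 2.09], [-2.66, 2.66]. Speed limits (rad/s): [2.57, 2.57, 3.14, 3.14, 3.14, 3.14, 3.14].

INTERFACE

Orientations are given as a rotation vector (axis times angle).
In Python, from bench import arm, read_camera gives the robot as it stands.
- The arm moves only by the tool send_rows, never from a script. Its argument "moves" is a list of rows, each an object with "dp": the shift along the tool's x, y, z as a fraction of full scale, a list of three; "turn": the turn, a rotation vector about the tool's x, y, z as a fraction of full scale, a list of three; "claw": the closure, from 0 (fully open) to 1 (shut). In form: [{"dp": [tx, ty, tz], "turn": [rx, ry, rz], "claw": claw}, ...]. A call has 1 to 20 rows; each row shifts and turns the commanded pose from where the row before left it, along the tool's axes as they then stand; what a row does not reach is not made up. Full scale, the value 1, is 40 cm for a shift and pi rad for a turn. A row lasts 1/12 s, in which the tool goes at most 41.7 mm and 7.16 degrees, less where a joint would pass 70% of its speed; a pose out of reach is approached as far as the arm can. A call with a number of a shift or a turn outside -1 to 1 is refused whole. A call with a gripper value outside its range is refused whole. The fingers move at their own pace and stop on an object; "newtons" is the grip in N (left out, the last holds). Time passes only in rows, so rows that do not move let the fingers close. It gives the time, the measured TCP pose, the force, the opening and the grip force at its end, in the units of the state.
- arm.get_state(): the state, without advancing time (a new reading comes with each control period).
- read_camera(name): name is "scene" or "top" or "wrist"; returns a dict with "pixels" (420x560x3 uint8, blue, green, red), "camera_matrix" (3x3 intrinsics, pixels), "extrinsics" (4x4, takes a point from camera to world coordinates). Camera axes: x right, y up, looking along -z (the intrinsics and any distortion apply to the point x, -y, -z); pixel columns grow to the right and rows downward; lengths in m; the calibration is good to about 2 mm. A picture is of the moment at which its call begins. There is no depth.
- arm.finish_job(): hands the job in; it is judged then, once.
The state is a dict: "clock": time; "qpos": joint angles; "qd": joint speeds; "effort": joint torques, N m; "ee_pos": TCP position; "eef_rot": TCP orientation; "force": force on the tool from outside, world axes, zero at the start; "wrist_torque": the same for the moment, N m; "opening": finger opening in m; "grasp_force": force on a finger pad.
Only numpy, scipy, OpenCV 4.12 (cv2) and the standard library are available. Lean on these libraries where they do the work, as an engineer would, in place of code of your own. Each camera call takes 0.05 s, during which the arm holds its last target. There are 200 camera calls.

TASK

Fit the loose guide bar on the tray station: lower its hole over the pivot pin so that the bar lies flat on the white board, its free end still well clear of the keeper on the robot's side. Then swing the free end round in under the keeper's lip until you feel the bar meet the stop post hidden there, press it firmly home for a moment without ramming it, and leave the bar lying on its pin and against the post. Leave the tub, scraper and jar where they are.

Things in the scene. Friction and masses are not known exactly. Their poses are not given: they have to be found in the camera images.
- bar_center (a point): centre (half-way up) of the loose guide bar: a plain flat aluminium bar 270 mm long (own x), 30 wide (own y), 12 thick (own z, up), 0.2 to 0.37 kg, at the start flat on the table, hole end away from the robot. Own +x points from the hole end to the free end. Grasp across its width at the middle.
- bar_hole (a point): centre of the bar's round 16 mm through hole, half-way through the thickness, on the bar's centre line 15 mm from one end and 120 mm from the bar's centre.
- pin (a point): fixed steel pivot pin, 11 mm across, standing 30 mm above the board, its top 8 mm tapered. The point is on the pin's axis, 6 mm above the board's upper face (where the hole's centre comes to lie). Axes are the board's: +x away from the robot, +y from the pin towards the keeper.
- keeper: fixed steel keeper; origin 6 mm below mouth on the board's upper face, axes the board's. Flat lip 34 mm wide (y), from 40 mm to -x of the origin, underside 19, top 25 mm above the board; the bar's end comes in under it from -x. Block 46 mm wide, 36 high behind (x over 22). Rigid post: pressing home is the bar pushing on it with 8 N or more, best 12 to 18, for half a second; 28 N bends it.
- station: fixed white board 260 (x) by 340 (y) by 12 mm with the pin; origin at the centre of its underside on the table, so its upper face is 12 mm above the table. The pin is at x +40, y -130 mm. The bar slides on it with ordinary friction, 1 to 2 N. Leaning on board or pin with the bar by 45 N or more is too much.
- tub: bystander: blue round plastic tub 140 mm across, 70 mm high; origin at the centre of its underside; leave alone.
- scraper: bystander: a spatula-like scraper lying on the table to the right of the bar; leave alone.
- jar: bystander: white jar 70 mm across, 100 mm high; origin at the centre of its underside; leave alone.
- mouth (a point): middle of the keeper's slot, 6 mm above the board, 235 mm to +y of the pin (its x from the pin differs each time). The stop, an upright steel post 16 mm across, is clamped somewhere in that slot, up to 14 mm to -x or +x of this point: its place is not reported and hidden from above by the lip, so find it by feel. When the bar's long edge meets it the bar's centre line is 23 mm from the post's axis.
- bar_end (a point): middle of the end face of the bar's free end, half-way up, 135 mm from the bar's centre. To swing the bar push its near long edge with closed fingers about 185 mm from the hole, just beside the lip; pressing down on the bar while pushing adds friction and takes force off the post.

How it is judged:
By the outcome, as a careful person would: the job done as asked, in the order asked, and still so for the second after the job is handed in, with the robot touching nothing.
It also fails if it takes over 72 s, if anything falls off the work surface, if the arm or the gripper's body presses on something with over 40 N, if the wrist force passes 120 N, or if a joint passes its speed limit or range.

## Working session

There is one attempt and no reset: what is moved stays moved. The work goes in short steps, Python scripts to look and compute and a tool call to move; the robot and the scene stay as the last step left them, time stands still between calls to the robot, and variables do not carry over. Pictures are saved under pics/ and viewed, at most 10 in all, crops included, and the job is handed in when it is done.

Besides the shell and the picture viewer there is one more tool, called after "Emit:" by a JSON object that holds its "name" and its "arguments", one argument or row to a line. send_rows: Moves the arm, as the interface text tells. Shift numbers are shares of 40 cm and turn numbers shares of pi rad, none past 1 either way. Its arguments: {"type":"object","properties":{"moves":{"type":"array","items":{"type":"object","properties":{"dp":{"type":"array","items":{"type":"number","minimum":-1,"maximum":1}},"turn":{"type":"array","items":{"type":"number","minimum":-1,"maximum":1}},"claw":{"type":"number"}}}},"newtons":{"type":"number"}},"required":["moves"]}

```bash
mkdir -p pics; cat > h.py <<'E'
import numpy as np, cv2, sys
from bench import arm, read_camera
from scipy.spatial.transform import Rotation as R
def grab(n,f):
    d=read_camera(n); cv2.imwrite('pics/'+f+'.png',d['pixels']); np.savez('pics/'+f+'.npz',K=d['camera_matrix'],E=d['extrinsics']); print({k:v for k,v in d.items() if k!='pixels'})
def px2w(f,uv,z):
    d=np.load('pics/'+f+'.npz'); K,E=d['K'],d['E']
    r=np.linalg.inv(K)@np.array([uv[0],uv[1],1.]); r=E[:3,:3]@np.array([r[0],-r[1],-r[2]]); o=E[:3,3]
    return o+r*(z-o[2])/r[2]
def st():
    s=arm.get_state(); print({k:np.round(v,4).tolist() for k,v in s.items() if k not in('qd','effort')}); print(np.round(R.from_rotvec(s['eef_rot']).as_matrix(),4).tolist()); return s
E
python3 - <<'E'
from h import *
st(); grab('top','top0'); grab('scene','sc0')
for n in('top0','sc0'):
    pass
E
```

```text
{'clock': 0.0, 'qpos': [1.1508, 0.69, -0.1945, 1.5663, 0.1573, 0.9025, -0.2151], 'ee_pos': [0.2737, -0.5612, 0.2379], 'eef_rot': [-3.0594, -0.7065, 0.0008], 'force': [-0.2701, -0.7838, -0.4034], 'wrist_torque': [0.0223, -0.0376, 0.072], 'grasp_force': 0.0, 'opening': 0.0881}
[[0.8988, 0.4385, -0.0009], [0.4385, -0.8988, 0.0015], [-0.0001, -0.0018, -1.0]]
{'camera_matrix': array([[474.10254886,   0.        , 284.39371921],
       [  0.        , 474.10254886, 214.52391867],
       [  0.        ,   0.        ,   1.        ]]), 'extrinsics': array([[-0.00241997,  0.98504891, -0.17225789,  0.31482581],
       [-0.9999341 , -0.0043168 , -0.01063782,  0.00639179],
       [-0.01122237,  0.1722208 ,  0.98499444,  1.37967121],
       [ 0.        ,  0.        ,  0.        ,  1.        ]])}
{'camera_matrix': array([[458.20590733,   0.        , 295.66577491],
       [  0.        , 458.20590733, 210.43890661],
       [  0.        ,   0.        ,   1.        ]]), 'extrinsics': array([[-0.75310977, -0.4298861 ,  0.49801969,  1.16377223],
       [ 0.65789278, -0.49018614,  0.57174701,  0.75176178],
       [-0.00166375,  0.75823182,  0.65198293,  0.88802371],
       [ 0.        ,  0.        ,  0.        ,  1.        ]])}
```

View pics/top0.png

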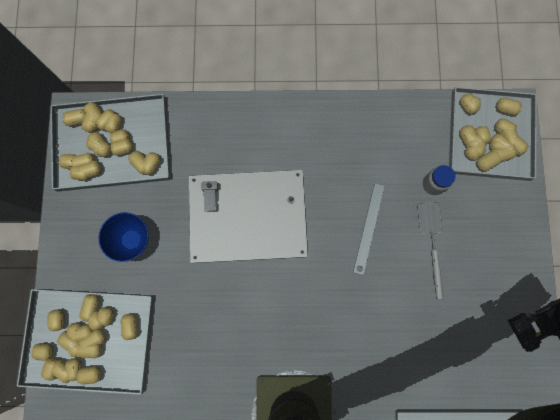

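View pics/sc0.png

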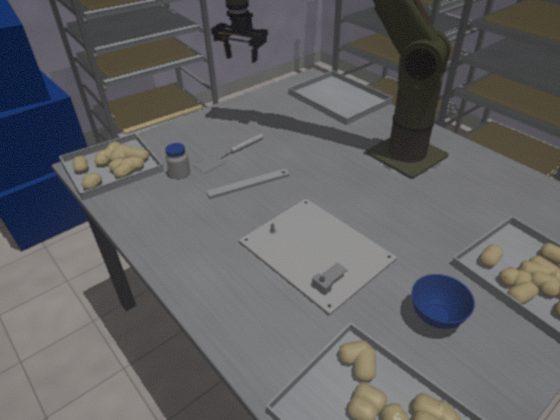

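Top picture: bar from (378,185) to (360,272), pin at (291,199), keeper at (210,185–211), board corners (190,177), (300,170), (307,257), (194,262). The hole seems to be at the end near the robot, contrary to the text, so I enlarge to check.

```bash
python3 - <<'E'
from h import *
a=cv2.imread('pics/top0.png')
b=cv2.resize(a[165:280,345:395],None,fx=5,fy=5,interpolation=cv2.INTER_CUBIC)
c=cv2.resize(a[165:275,180:315],None,fx=4,fy=4,interpolation=cv2.INTER_CUBIC)
H=max(b.shape[0],c.shape[0]); p=lambda i:cv2.copyMakeBorder(i,0,H-i.shape[0],0,0,cv2.BORDER_CONSTANT)
cv2.imwrite('pics/c1.png',np.hstack([p(b),p(c)])); print(b.shape,c.shape)
for n,uv,z in [('hole',(360,269),.012),('e1',(378,185),.012),('e2',(360,273),.012),('pinTop',(291,199),.042),('c',(190,177),.012),('c',(300,170),.012),('c',(307,257),.012),('c',(194,262),.012),('lip',(210,211),.037)]:
    print(n,px2w('top0',uv,z).round(4))
for n,uv,z in [('hole',(285,174),.012),('e2',(208,191),.012),('pintop',(272,225),.042)]: print(n,px2w('sc0',uv,z).round(4))
E
```

```text
(575, 250, 3) (440, 540, 3)
hole [ 0.3946 -0.1951  0.012 ]
e1 [ 0.6413 -0.2556  0.012 ]
e2 [ 0.3832 -0.1948  0.012 ]
pinTop [0.5941 0.0017 0.042 ]
c [0.6686 0.3019 0.012 ]
c [ 0.6883 -0.0256  0.012 ]
c [ 0.4294 -0.0437  0.012 ]
c [0.4161 0.2823 0.012 ]
lip [0.5609 0.2354 0.037 ]
hole [ 0.4017 -0.1752  0.012 ]
e2 [ 0.6375 -0.2641  0.012 ]
pintop [0.6063 0.0132 0.042 ]
```

View pics/c1.png

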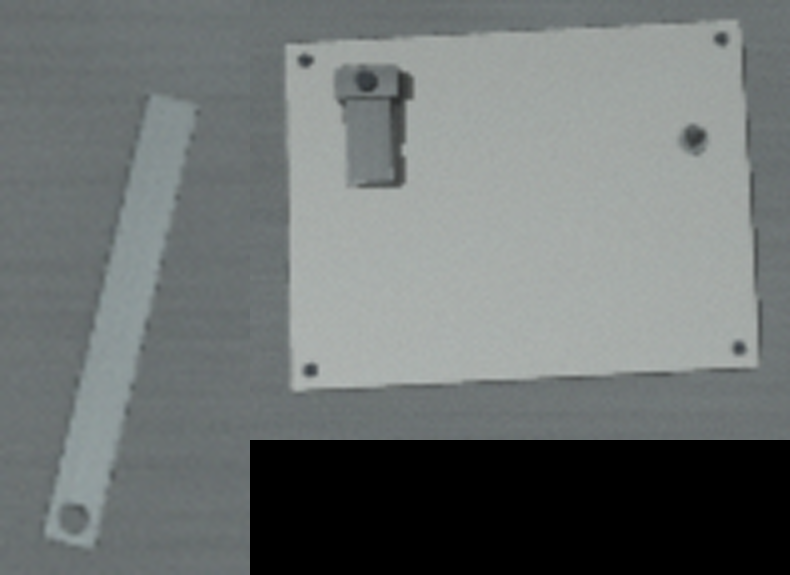

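The enlarged crop confirms the hole is at the near-robot end (crop (74,519)), so the bar's own +x points away from the robot. I'll plan with what I see: the bar needs turning about +140°.

```bash
cat >> h.py <<'E'
def rel(p,s=None):
    s=s or arm.get_state(); M=R.from_rotvec(s['eef_rot']).as_matrix()
    v=M.T@(np.array(p)-s['ee_pos'])/0.4; print('share',v.round(4),'world mm',((np.array(p)-s['ee_pos'])*1000).round(1)); return v
def yaw(s=None):
    s=s or arm.get_state(); M=R.from_rotvec(s['eef_rot']).as_matrix(); print('x heading',np.degrees(np.arctan2(M[1,0],M[0,0])).round(2),'y heading',np.degrees(np.arctan2(M[1,1],M[0,1])).round(2))
E
python3 - <<'E'
from h import *
f=lambda u,v:px2w('top0',(u,v),.012)
h,e1,e2=f(359.8,268.8),f(379.7,184.9),f(359.1,273.6)
c=(e1+e2)/2; d=e1-e2; print(h,e1,e2,c,np.linalg.norm(d),np.degrees(np.arctan2(d[1],d[0])),np.linalg.norm(h-c))
ax=[f(250/-1*0+180+(x-250)/4,165+y/4) for x,y in((286,45),(739,20),(759,367),(292,390))]
print(np.round(ax,4), np.round(np.mean(ax,0),4))
for i in range(4):
    q=ax[(i+1)%4]-ax[i]; print(np.linalg.norm(q),np.degrees(np.arctan2(q[1],q[0])))
o=np.mean(ax,0); X=(ax[0]+ax[1]-ax[2]-ax[3]);X/=np.linalg.norm(X);Y=np.array([-X[1],X[0],0])
print('pin from board',o+.04*X-.13*Y,'X head',np.degrees(np.arctan2(X[1],X[0])))
rel([c[0],c[1],.15]); yaw()
E
```

```text
[ 0.39513747 -0.19459234  0.012     ] [ 0.64161584 -0.26062324  0.012     ] [ 0.38147617 -0.19218604  0.012     ] [ 0.51154601 -0.22640464  0.012     ] 0.26899126276626495 -14.739316956151622 0.12067713115826992
[[ 0.6709  0.3049  0.012 ]
 [ 0.6883 -0.0323  0.012 ]
 [ 0.4302 -0.0444  0.012 ]
 [ 0.4147  0.2923  0.012 ]] [0.551  0.1301 0.012 ]
0.3376966798280319 -87.05375392591529
0.2584175448941077 -177.31451519792745
0.33709738724378147 92.62580445896931
0.2565302098916432 2.818596071027662
pin from board [0.59722856 0.00220318 0.012     ] X head 2.7517965033862266
share [ 0.9015 -0.4913  0.2207] world mm [237.8 334.8 -88. ]
x heading 26.01 y heading -63.99
```

Emit:
{"name": "send_rows", "arguments": {
  "moves": [
    {"dp": [0.0601,-0.0328,0.0147],"turn": [0,0,0],"claw": 0.3},
    {"dp": [0.0601,-0.0328,0.0147],"turn": [0,0,0],"claw": 0.3},
    {"dp": [0.0601,-0.0328,0.0147],"turn": [0,0,0],"claw": 0.3},
    {"dp": [0.0601,-0.0328,0.0147],"turn": [0,0,0],"claw": 0.3},
    {"dp": [0.0601,-0.0328,0.0147],"turn": [0,0,0],"claw": 0.3},
    {"dp": [0.0601,-0.0328,0.0147],"turn": [0,0,0],"claw": 0.3},
    {"dp": [0.0601,-0.0328,0.0147],"turn": [0,0,0],"claw": 0.3},
    {"dp": [0.0601,-0.0328,0.0147],"turn": [0,0,0],"claw": 0.3},
    {"dp": [0.0601,-0.0328,0.0147],"turn": [0,0,0],"claw": 0.3},
    {"dp": [0.0601,-0.0328,0.0147],"turn": [0,0,0],"claw": 0.3},
    {"dp": [0.0601,-0.0328,0.0147],"turn": [0,0,0],"claw": 0.3},
    {"dp": [0.0601,-0.0328,0.0147],"turn": [0,0,0],"claw": 0.3},
    {"dp": [0.0601,-0.0328,0.0147],"turn": [0,0,0],"claw": 0.3},
    {"dp": [0.0601,-0.0328,0.0147],"turn": [0,0,0],"claw": 0.3},
    {"dp": [0.0601,-0.0328,0.0147],"turn": [0,0,0],"claw": 0.3}
  ]
}}

```text
clock: 1.35
ee_pos: [0.5122, -0.2255, 0.1499]
eef_rot: [-3.061, -0.707, 0.001]
force: [0.4, 0.2, 0.6]
opening: 0.0618
grasp_force: 0.0
```

Emit:
{"name": "send_rows", "arguments": {
  "moves": [
    {"dp": [0,0,0],"turn": [0,0,0.0283],"claw": 0.3},
    {"dp": [0,0,0],"turn": [0,0,0.0283],"claw": 0.3},
    {"dp": [0,0,0],"turn": [0,0,0.0283],"claw": 0.3},
    {"dp": [0,0,0],"turn": [0,0,0.0283],"claw": 0.3},
    {"dp": [0,0,0],"turn": [0,0,0.0283],"claw": 0.3},
    {"dp": [0,0,0],"turn": [0,0,0.0283],"claw": 0.3},
    {"dp": [0,0,0],"turn": [0,0,0.0283],"claw": 0.3},
    {"dp": [0,0,0],"turn": [0,0,0.0283],"claw": 0.3},
    {"dp": [0,0,0],"turn": [0,0,0],"claw": 0.3},
    {"dp": [0,0,0],"turn": [0,0,0],"claw": 0.3}
  ]
}}

```text
clock: 2.18
ee_pos: [0.5117, -0.2266, 0.1503]
eef_rot: [3.116, -0.399, -0.001]
force: [0.1, 0.1, -0.5]
opening: 0.0614
grasp_force: 0.0
```

```bash
python3 - <<'E'
from h import *
st(); yaw(); rel([.5115,-.2264,.004]); grab('wrist','w0')
M=R.from_rotvec(arm.get_state()['eef_rot']).as_matrix()
E
```

```text
{'clock': 2.1833, 'qpos': [0.2778, 0.7302, 0.0956, 1.8564, -0.1194, 0.5611, -1.3751], 'ee_pos': [0.5117, -0.2266, 0.1503], 'eef_rot': [3.116, -0.399, -0.001], 'force': [0.0727, 0.0879, -0.5289], 'wrist_torque': [0.0707, -0.011, 0.036], 'grasp_force': 0.0, 'opening': 0.0614}
[[0.9677, -0.252, -0.0007], [-0.252, -0.9677, -0.0001], [-0.0006, 0.0002, -1.0]]
x heading -14.59 y heading -104.59
share [-3.000e-04 -4.000e-04  3.657e-01] world mm [  -0.2    0.2 -146.3]
{'camera_matrix': array([[326.68001737,   0.        , 279.46917057],
       [  0.        , 326.68001737, 210.13208525],
       [  0.        ,   0.        ,   1.        ]]), 'extrinsics': array([[-2.52973735e-01,  9.23898774e-01,  2.87080730e-01,
         5.86758619e-01],
       [-9.67473083e-01, -2.41687938e-01, -7.47179704e-02,
        -2.46182702e-01],
       [ 3.52108379e-04, -2.96644562e-01,  9.54987895e-01,
         2.96351836e-01],
       [ 0.00000000e+00,  0.00000000e+00,  0.00000000e+00,
         1.00000000e+00]])}
```

View pics/w0.png

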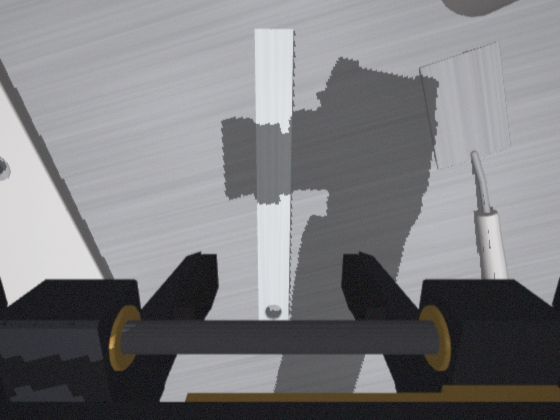

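Wrist picture: bar's far end at (275,28), hole at (273,311), scraper at right (470,110), clear of the fingers. Descend and grip.

```bash
python3 - <<'E'
from h import *
h,e=px2w('w0',(273,311),.012),px2w('w0',(275,28.5),.012)
print(h,e,np.linalg.norm(h-e)); d=(e-h)/np.linalg.norm(e-h); print('centre',h+.12*d,e-.135*d,np.degrees(np.arctan2(d[1],d[0])))
E
```

```text
[ 0.39991116 -0.19068844  0.012     ] [ 0.64517198 -0.25796973  0.012     ] 0.254321923816089
centre [ 0.51563574 -0.22243464  0.012     ] [ 0.51498182 -0.22225525  0.012     ] -15.340316371449326
```

Emit:
{"name": "send_rows", "arguments": {
  "moves": [
    {"dp": [0,0,0.05],"turn": [0,0,0],"claw": 0.3},
    {"dp": [0,0,0.05],"turn": [0,0,0],"claw": 0.3},
    {"dp": [0,0,0.05],"turn": [0,0,0],"claw": 0.3},
    {"dp": [0,0,0.05],"turn": [0,0,0],"claw": 0.3},
    {"dp": [0,0,0.05],"turn": [0,0,0],"claw": 0.3},
    {"dp": [0,0,0.05],"turn": [0,0,0],"claw": 0.3},
    {"dp": [0,0,0.04],"turn": [0,0,0],"claw": 0.3},
    {"dp": [0,0,0.025],"turn": [0,0,0],"claw": 0.3},
    {"dp": [0,0,0],"turn": [0,0,0],"claw": 0.3},
    {"dp": [0,0,0],"turn": [0,0,0],"claw": 0.3}
  ]
}}

```text
clock: 3.07
ee_pos: [0.5118, -0.2268, 0.0045]
eef_rot: [-3.115, 0.402, 0.001]
force: [0.5, -0.2, -0.4]
opening: 0.0617
grasp_force: 0.0
```

Emit:
{"name": "send_rows", "arguments": {
  "moves": [
    {"dp": [0,0,0.003],"turn": [0,0,0],"claw": 0.7},
    {"dp": [0,0,0],"turn": [0,0,0],"claw": 0.75},
    {"dp": [0,0,0],"turn": [0,0,0],"claw": 0.8},
    {"dp": [0,0,0],"turn": [0,0,0],"claw": 0.9},
    {"dp": [0,0,0],"turn": [0,0,0],"claw": 1},
    {"dp": [0,0,0],"turn": [0,0,0],"claw": 1},
    {"dp": [0,0,0],"turn": [0,0,0],"claw": 1},
    {"dp": [0,0,0],"turn": [0,0,0],"claw": 1}
  ],
  "newtons": 45
}}

```text
clock: 3.73
ee_pos: [0.5124, -0.2262, 0.0038]
eef_rot: [-3.115, 0.402, -0.001]
force: [0.2, 2.1, 6.1]
opening: 0.0293
grasp_force: 45.0
```

Emit:
{"name": "send_rows", "arguments": {
  "moves": [
    {"dp": [0,0,-0.03],"turn": [0,0,0],"claw": 1},
    {"dp": [0,0,-0.05],"turn": [0,0,0],"claw": 1},
    {"dp": [0,0,-0.05],"turn": [0,0,0],"claw": 1},
    {"dp": [0,0,-0.05],"turn": [0,0,0],"claw": 1},
    {"dp": [0,0,-0.05],"turn": [0,0,0],"claw": 1},
    {"dp": [0,0,-0.05],"turn": [0,0,0],"claw": 1},
    {"dp": [0,0,-0.05],"turn": [0,0,0],"claw": 1},
    {"dp": [0,0,0],"turn": [0,0,0],"claw": 1}
  ]
}}

```text
clock: 4.4
ee_pos: [0.5133, -0.2285, 0.139]
eef_rot: [3.113, -0.405, 0.009]
force: [0.2, -0.1, -1.9]
opening: 0.0293
grasp_force: 45.0
```

```bash
python3 - <<'E'
from h import *
s=arm.get_state(); st(); yaw()
p=np.array([.5965,.0015,0]); h=np.radians(128)
rel([p[0]+.12*np.cos(h),p[1]+.12*np.sin(h),.14])
E
```

```text
{'clock': 4.4, 'qpos': [0.2808, 0.748, 0.0936, 1.8639, -0.1239, 0.5289, -1.3733], 'ee_pos': [0.5133, -0.2285, 0.139], 'eef_rot': [3.1128, -0.4048, 0.0092], 'force': [0.2468, -0.0553, -1.9443], 'wrist_torque': [-0.0109, -0.0408, -0.0279], 'grasp_force': 44.9991, 'opening': 0.0293}
[[0.9667, -0.2558, 0.0055], [-0.2558, -0.9667, -0.0033], [0.0061, 0.0017, -1.0]]
x heading -14.82 y heading -104.82
share [-0.1849 -0.7903 -0.005 ] world mm [  9.3 324.5   1. ]
```

Emit:
{"name": "send_rows", "arguments": {
  "moves": [
    {"dp": [-0.0154,-0.0659,0],"turn": [0,0,0],"claw": 1},
    {"dp": [-0.0154,-0.0659,0],"turn": [0,0,0],"claw": 1},
    {"dp": [-0.0154,-0.0659,0],"turn": [0,0,0],"claw": 1},
    {"dp": [-0.0154,-0.0659,0],"turn": [0,0,0],"claw": 1},
    {"dp": [-0.0154,-0.0659,0],"turn": [0,0,0],"claw": 1},
    {"dp": [-0.0154,-0.0659,0],"turn": [0,0,0],"claw": 1},
    {"dp": [-0.0154,-0.0659,0],"turn": [0,0,0],"claw": 1},
    {"dp": [-0.0154,-0.0659,0],"turn": [0,0,0],"claw": 1},
    {"dp": [-0.0154,-0.0659,0],"turn": [0,0,0],"claw": 1},
    {"dp": [-0.0154,-0.0659,0],"turn": [0,0,0],"claw": 1},
    {"dp": [-0.0154,-0.0659,0],"turn": [0,0,0],"claw": 1},
    {"dp": [-0.0154,-0.0659,0],"turn": [0,0,0],"claw": 1},
    {"dp": [0,0,0],"turn": [0,0,0],"claw": 1},
    {"dp": [0,0,0],"turn": [0,0,0],"claw": 1},
    {"dp": [0,0,0],"turn": [0,0,0],"claw": 1}
  ]
}}

```text
clock: 5.65
ee_pos: [0.5204, 0.0968, 0.1348]
eef_rot: [3.114, -0.404, -0.001]
force: [0.1, -1.0, -2.1]
opening: 0.0291
grasp_force: 45.0
```

```bash
python3 - <<'E'
from h import *
st(); grab('wrist','w1'); grab('top','top1')
E
```

```text
{'clock': 5.65, 'qpos': [-0.3793, 0.7348, 0.1789, 1.9584, -0.2628, 0.4718, -1.8395], 'ee_pos': [0.5204, 0.0968, 0.1348], 'eef_rot': [3.1138, -0.4041, -0.0013], 'force': [0.0859, -1.0452, -2.1366], 'wrist_torque': [0.0101, -0.0047, 0.0377], 'grasp_force': 44.9989, 'opening': 0.0291}
[[0.9669, -0.2552, -0.001], [-0.2552, -0.9669, -0.0016], [-0.0006, 0.0018, -1.0]]
{'camera_matrix': array([[326.68001737,   0.        , 279.46917057],
       [  0.        , 326.68001737, 210.13208525],
       [  0.        ,   0.        ,   1.        ]]), 'extrinsics': array([[-0.2561572 ,  0.92295087,  0.28730679,  0.59542244],
       [-0.96663321, -0.24517447, -0.07422749,  0.07721269],
       [ 0.00193197, -0.29673419,  0.95495816,  0.28084172],
       [ 0.        ,  0.        ,  0.        ,  1.        ]])}
{'camera_matrix': array([[474.10254886,   0.        , 284.39371921],
       [  0.        , 474.10254886, 214.52391867],
       [  0.        ,   0.        ,   1.        ]]), 'extrinsics': array([[-0.00241997,  0.98504891, -0.17225789,  0.31482581],
       [-0.9999341 , -0.0043168 , -0.01063782,  0.00639179],
       [-0.01122237,  0.1722208 ,  0.98499444,  1.37967121],
       [ 0.        ,  0.        ,  0.        ,  1.        ]])}
```

View pics/w1.png

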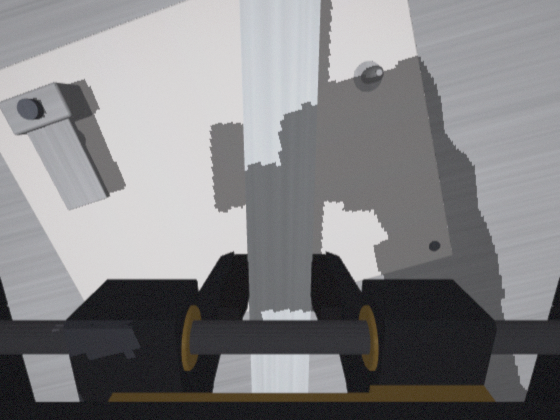

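Pin at about (369,75) with its tip near (375,72), keeper lip end at (67,210)–(108,195); bar held straight. Zoom on the pin and the top view.

```bash
python3 - <<'E'
from h import *
a=cv2.imread('pics/w1.png')[50:100,340:400]; b=cv2.imread('pics/top1.png')[150:285,220:320]
a=cv2.resize(a,None,fx=7,fy=7,interpolation=cv2.INTER_CUBIC); b=cv2.resize(b,None,fx=3.5,fy=3.5,interpolation=cv2.INTER_CUBIC)
H=max(a.shape[0],b.shape[0]); p=lambda i:cv2.copyMakeBorder(i,0,H-i.shape[0],0,0,cv2.BORDER_CONSTANT)
o=np.hstack([p(a),p(b)]); print(a.shape,b.shape,o.shape); cv2.imwrite('pics/c2.png',o)
E
```

```text
(350, 420, 3) (472, 350, 3) (472, 770, 3)
```

View pics/c2.png

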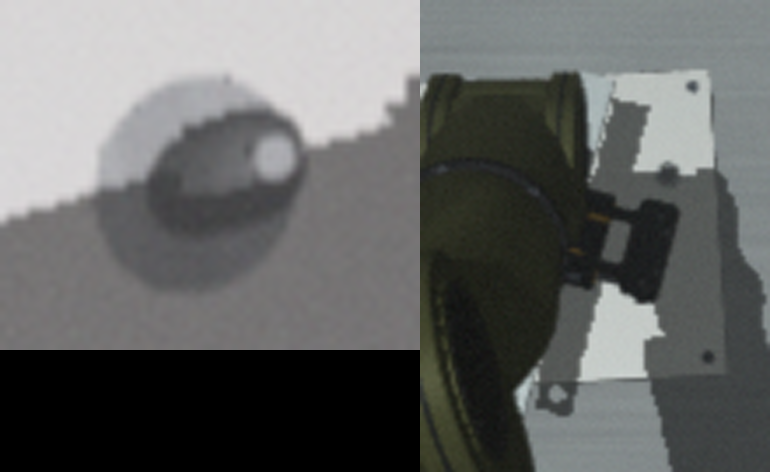

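Crop: pin tip at (275,157) → full (379.3,72.4), flange centre (203,182) → (369,76). In the top view the pin is at (668,173)→(290.9,199.4); the arm hides the bar's hole for now.

```bash
python3 - <<'E'
from h import *
print('tip',px2w('w1',(379.3,72.4),.042),'base',px2w('w1',(369,76),.012)); print('top tip',px2w('top1',(290.9,199.4),.042),px2w('top1',(290.9,199.4),.03))
s=arm.get_state(); M=R.from_rotvec(s['eef_rot']).as_matrix()
a=cv2.cvtColor(cv2.imread('pics/w1.png'),cv2.COLOR_BGR2GRAY).astype(int)
for v in (20,50,230,245):
    g=np.abs(np.diff(cv2.GaussianBlur(a.astype(np.float32),(1,1),0)[v])); print(v,[(int(i),int(g[i])) for i in np.argsort(g[230:340])[-6:]+230])
for uv in ((241,20),(322,20),(246,200),(318,200)):
    print(uv,(M.T@(px2w('w1',uv,.143)-s['ee_pos'])).round(4))
print('lip corners',px2w('w1',(67,210),.037),px2w('w1',(108,195),.037), 'top',px2w('top0',(180+(348-250)/4,165+187/4),.037),px2w('top0',(180+(395-250)/4,165+185/4),.037))
E
```

```text
tip [0.60063092 0.0054066  0.042     ] base [0.60077945 0.00443417 0.012     ]
top tip [0.59289714 0.00199183 0.042     ] [0.59539167 0.00195236 0.03      ]
20 [(332, 9), (239, 11), (320, 11), (330, 21), (331, 64), (319, 65)]
50 [(330, 6), (317, 7), (319, 13), (328, 18), (318, 68), (329, 75)]
230 [(320, 13), (247, 14), (245, 28), (322, 42), (321, 42), (246, 61)]
245 [(245, 7), (322, 8), (320, 19), (247, 33), (246, 63), (321, 72)]
(241, 20) [ 0.1087 -0.0153 -0.008 ]
(322, 20) [ 0.1088  0.015  -0.008 ]
(246, 200) [ 0.0389 -0.0154 -0.008 ]
(318, 200) [ 0.0389  0.0161 -0.0079]
lip corners [0.56474082 0.25641346 0.037     ] [0.56773655 0.22060358 0.037     ] top [0.55876501 0.25127164 0.037     ] [0.56007918 0.21736394 0.037     ]
```

Emit:
{"name": "send_rows", "arguments": {
  "moves": [
    {"dp": [0,0,0],"turn": [0,0,-0.036],"claw": 1},
    {"dp": [0,0,0],"turn": [0,0,-0.036],"claw": 1},
    {"dp": [0,0,0],"turn": [0,0,-0.036],"claw": 1},
    {"dp": [0,0,0],"turn": [0,0,-0.036],"claw": 1},
    {"dp": [0,0,0],"turn": [0,0,-0.036],"claw": 1},
    {"dp": [0,0,0],"turn": [0,0,-0.036],"claw": 1},
    {"dp": [0,0,0],"turn": [0,0,-0.036],"claw": 1},
    {"dp": [0,0,0],"turn": [0,0,-0.036],"claw": 1},
    {"dp": [0,0,0],"turn": [0,0,-0.036],"claw": 1},
    {"dp": [0,0,0],"turn": [0,0,-0.036],"claw": 1},
    {"dp": [0,0,0],"turn": [0,0,-0.036],"claw": 1},
    {"dp": [0,0,0],"turn": [0,0,-0.036],"claw": 1},
    {"dp": [0,0,0],"turn": [0,0,-0.036],"claw": 1},
    {"dp": [0,0,0],"turn": [0,0,-0.036],"claw": 1},
    {"dp": [0,0,0],"turn": [0,0,-0.036],"claw": 1},
    {"dp": [0,0,0],"turn": [0,0,-0.036],"claw": 1},
    {"dp": [0,0,0],"turn": [0,0,-0.036],"claw": 1},
    {"dp": [0,0,0],"turn": [0,0,-0.036],"claw": 1},
    {"dp": [0,0,0],"turn": [0,0,-0.036],"claw": 1},
    {"dp": [0,0,0],"turn": [0,0,-0.036],"claw": 1}
  ]
}}

```text
clock: 7.42
ee_pos: [0.5209, 0.0957, 0.1351]
eef_rot: [1.688, 2.649, -0.002]
force: [-0.8, -0.2, -1.7]
opening: 0.029
grasp_force: 45.0
```

Emit:
{"name": "send_rows", "arguments": {
  "moves": [
    {"dp": [0,0,0],"turn": [0,0,-0.036],"claw": 1},
    {"dp": [0,0,0],"turn": [0,0,-0.036],"claw": 1},
    {"dp": [0,0,0],"turn": [0,0,0],"claw": 1},
    {"dp": [0,0,0],"turn": [0,0,0],"claw": 1},
    {"dp": [0,0,0],"turn": [0,0,0],"claw": 1}
  ]
}}

```text
clock: 7.83
ee_pos: [0.5209, 0.0968, 0.1352]
eef_rot: [1.388, 2.818, -0.001]
force: [0.2, -0.6, -2.3]
opening: 0.0292
grasp_force: 45.0
```

```bash
python3 - <<'E'
from h import *
st(); yaw(); grab('top','top2'); grab('scene','sc2')
E
```

```text
{'clock': 7.8333, 'qpos': [0.0192, 0.7594, -0.4842, 1.9366, 0.6097, 0.5951, -0.2143], 'ee_pos': [0.5209, 0.0968, 0.1352], 'eef_rot': [1.388, 2.8182, -0.0011], 'force': [0.1898, -0.6315, -2.2631], 'wrist_torque': [-0.0555, -0.1248, 0.0256], 'grasp_force': 44.9991, 'opening': 0.0292}
[[-0.6095, 0.7927, -0.0002], [0.7927, 0.6095, -0.0007], [-0.0005, -0.0005, -1.0]]
x heading 127.56 y heading 37.56
{'camera_matrix': array([[474.10254886,   0.        , 284.39371921],
       [  0.        , 474.10254886, 214.52391867],
       [  0.        ,   0.        ,   1.        ]]), 'extrinsics': array([[-0.00241997,  0.98504891, -0.17225789,  0.31482581],
       [-0.9999341 , -0.0043168 , -0.01063782,  0.00639179],
       [-0.01122237,  0.1722208 ,  0.98499444,  1.37967121],
       [ 0.        ,  0.        ,  0.        ,  1.        ]])}
{'camera_matrix': array([[458.20590733,   0.        , 295.66577491],
       [  0.        , 458.20590733, 210.43890661],
       [  0.        ,   0.        ,   1.        ]]), 'extrinsics': array([[-0.75310977, -0.4298861 ,  0.49801969,  1.16377223],
       [ 0.65789278, -0.49018614,  0.57174701,  0.75176178],
       [-0.00166375,  0.75823182,  0.65198293,  0.88802371],
       [ 0.        ,  0.        ,  0.        ,  1.        ]])}
```

Cross-check: the wrist camera puts the held bar at tool y≈0 (as it must be), so I trust it: pin ≈ (0.6007, 0.005), top camera biased by ≈5 mm. Now see the hole against the pin.

```bash
python3 - <<'E'
from h import *
a=cv2.imread('pics/top2.png')[170:245,250:330]; b=cv2.imread('pics/sc2.png')[170:270,220:330]
a=cv2.resize(a,None,fx=4.5,fy=4.5,interpolation=cv2.INTER_CUBIC); b=cv2.resize(b,None,fx=4,fy=4,interpolation=cv2.INTER_CUBIC)
H=max(a.shape[0],b.shape[0]); p=lambda i:cv2.copyMakeBorder(i,0,H-i.shape[0],0,0,cv2.BORDER_CONSTANT)
o=np.hstack([p(a),p(b)]); print(a.shape,b.shape,o.shape); cv2.imwrite('pics/c3.png',o)
s=arm.get_state(); M=R.from_rotvec(s['eef_rot']).as_matrix()
print('hole pred',s['ee_pos']+M@[-.118,0,0])
E
```

```text
(338, 360, 3) (400, 440, 3) (400, 800, 3)
hole pred [0.5930422  0.00404664 0.13536942]
```

View pics/c3.png

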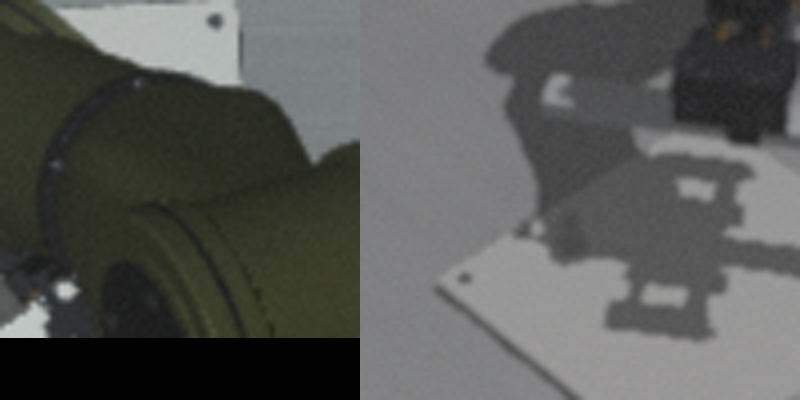

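```bash
cat >> h.py <<'E'
def proj(f,p):
    d=np.load('pics/'+f+'.npz'); q=np.linalg.inv(d['E'])@np.append(p,1); q=d['K']@np.array([q[0],-q[1],-q[2]]); return q[:2]/q[2]
E
python3 - <<'E'
from h import *
print('hole proj',proj('sc2',[.593,.004,.143]),'meas 270,193 ->',px2w('sc2',(270,193),.143))
print('pin proj tip',proj('sc2',[.6007,.005,.042]),'base',proj('sc2',[.6007,.005,.012]))
a=cv2.imread('pics/sc0.png')[205:245,255:290]; a=cv2.resize(a,None,fx=10,fy=10,interpolation=cv2.INTER_CUBIC)
b=cv2.imread('pics/sc2.png')[175:215,250:285]; b=cv2.resize(b,None,fx=10,fy=10,interpolation=cv2.INTER_CUBIC)
cv2.imwrite('pics/c4.png',np.hstack([a,b]))
E
```

```text
hole proj [272.38167377 192.4521028 ] meas 270,193 -> [0.59911837 0.00168951 0.143     ]
pin proj tip [271.70810776 222.58504511] base [272.09250932 230.55137971]
```

View pics/c4.png

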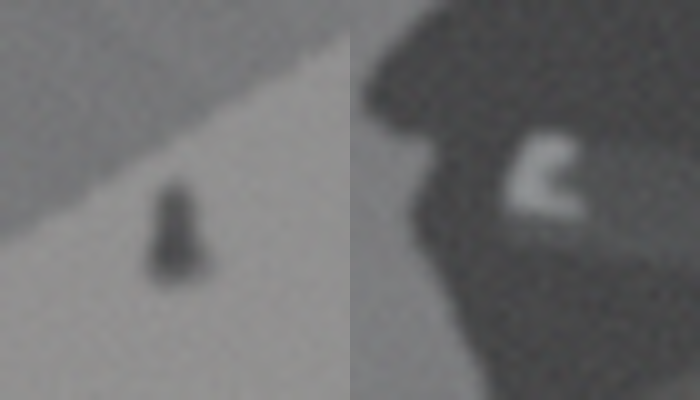

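Scene crops: pin tip (272.5,223.2), within 1 px of the wrist-based projection; hole ≈ (272,193), also near its projection. So move the bar (+7.7,+1) mm and lower to just above the pin.

Emit:
{"name": "send_rows", "arguments": {
  "moves": [
    {"dp": [-0.0049,0.0084,0],"turn": [0,0,0],"claw": 1},
    {"dp": [-0.0049,0.0084,0.03],"turn": [0,0,0],"claw": 1},
    {"dp": [0,0,0.045],"turn": [0,0,0],"claw": 1},
    {"dp": [0,0,0.045],"turn": [0,0,0],"claw": 1},
    {"dp": [0,0,0.045],"turn": [0,0,0],"claw": 1},
    {"dp": [0,0,0.03],"turn": [0,0,0],"claw": 1},
    {"dp": [0,0,0.013],"turn": [0,0,0],"claw": 1},
    {"dp": [0,0,0],"turn": [0,0,0],"claw": 1},
    {"dp": [0,0,0],"turn": [0,0,0],"claw": 1},
    {"dp": [0,0,0],"turn": [0,0,0],"claw": 1}
  ]
}}

```text
clock: 8.77
ee_pos: [0.5292, 0.0992, 0.0526]
eef_rot: [1.382, 2.82, 0.001]
force: [-0.1, 0.1, -2.6]
opening: 0.0292
grasp_force: 45.0
```

```bash
python3 - <<'E'
from h import *
s=st(); grab('scene','sc3'); M=R.from_rotvec(s['eef_rot']).as_matrix(); h=s['ee_pos']+M@[-.118,0,0]; print('hole',h); h[2]=s['ee_pos'][2]+.008
print('proj hole',proj('sc3',h),'pin-top-level',proj('sc3',[.6007,.005,h[2]]))
b=cv2.imread('pics/sc3.png')[190:240,240:310]; b=cv2.resize(b,None,fx=10,fy=10,interpolation=cv2.INTER_CUBIC); cv2.imwrite('pics/c5.png',b)
E
```

```text
{'clock': 8.7667, 'qpos': [-0.0571, 0.8941, -0.3604, 1.9502, 0.7251, 0.4274, -0.3073], 'ee_pos': [0.5292, 0.0992, 0.0526], 'eef_rot': [1.3816, 2.8205, 0.0015], 'force': [-0.1327, 0.0637, -2.5538], 'wrist_torque': [-0.0613, -0.1489, 0.0196], 'grasp_force': 44.9992, 'opening': 0.0292}
[[-0.613, 0.7901, 0.0012], [0.7901, 0.613, 0.0004], [-0.0004, 0.0012, -1.0]]
{'camera_matrix': array([[458.20590733,   0.        , 295.66577491],
       [  0.        , 458.20590733, 210.43890661],
       [  0.        ,   0.        ,   1.        ]]), 'extrinsics': array([[-0.75310977, -0.4298861 ,  0.49801969,  1.16377223],
       [ 0.65789278, -0.49018614,  0.57174701,  0.75176178],
       [-0.00166375,  0.75823182,  0.65198293,  0.88802371],
       [ 0.        ,  0.        ,  0.        ,  1.        ]])}
hole [0.60153245 0.00600046 0.05265429]
proj hole [271.45596389 217.83608808] pin-top-level [271.4636305  217.51850042]
```

View pics/c5.png

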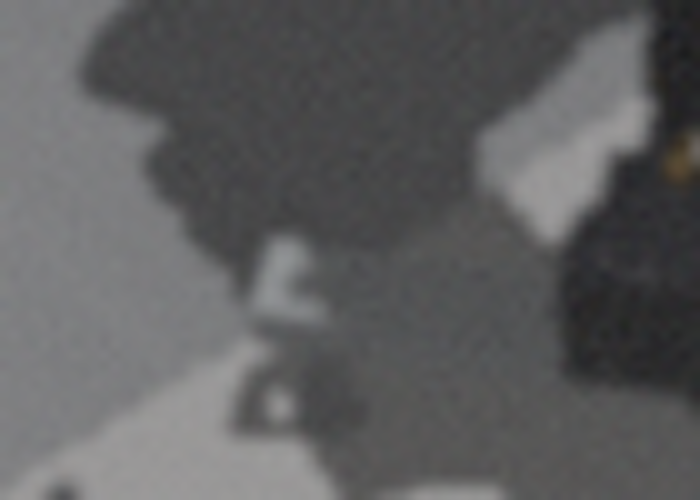

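Hole ≈ (271.2,218.5) vs expected pin axis ≈ (272,218): within a pixel. Lower gently, watching the force.

Emit:
{"name": "send_rows", "arguments": {
  "moves": [
    {"dp": [0,0,0.005],"turn": [0,0,0],"claw": 1},
    {"dp": [0,0,0.005],"turn": [0,0,0],"claw": 1},
    {"dp": [0,0,0.005],"turn": [0,0,0],"claw": 1},
    {"dp": [0,0,0.005],"turn": [0,0,0],"claw": 1},
    {"dp": [0,0,0.005],"turn": [0,0,0],"claw": 1},
    {"dp": [0,0,0.005],"turn": [0,0,0],"claw": 1},
    {"dp": [0,0,0],"turn": [0,0,0],"claw": 1},
    {"dp": [0,0,0],"turn": [0,0,0],"claw": 1}
  ]
}}

```text
clock: 9.48
ee_pos: [0.5285, 0.099, 0.04]
eef_rot: [-1.382, -2.821, 0.0]
force: [0.6, -0.5, -2.2]
opening: 0.029
grasp_force: 45.0
```

Emit:
{"name": "send_rows", "arguments": {
  "moves": [
    {"dp": [0,0,0.005],"turn": [0,0,0],"claw": 1},
    {"dp": [0,0,0.005],"turn": [0,0,0],"claw": 1},
    {"dp": [0,0,0.005],"turn": [0,0,0],"claw": 1},
    {"dp": [0,0,0.005],"turn": [0,0,0],"claw": 1},
    {"dp": [0,0,0.005],"turn": [0,0,0],"claw": 1},
    {"dp": [0,0,0.005],"turn": [0,0,0],"claw": 1},
    {"dp": [0,0,0],"turn": [0,0,0],"claw": 1},
    {"dp": [0,0,0],"turn": [0,0,0],"claw": 1}
  ]
}}

```text
clock: 10.15
ee_pos: [0.5285, 0.0989, 0.028]
eef_rot: [-1.382, -2.821, 0.0]
force: [0.4, -0.1, -2.3]
opening: 0.0292
grasp_force: 45.0
```

```bash
python3 - <<'E'
from h import *
st()
E
```

```text
{'clock': 10.15, 'qpos': [-0.0829, 0.9341, -0.3164, 1.955, 0.7568, 0.3731, -0.3365], 'ee_pos': [0.5285, 0.0989, 0.028], 'eef_rot': [-1.3817, -2.8213, 0.0004], 'force': [0.4473, -0.1498, -2.3199], 'wrist_torque': [0.0111, -0.0808, 0.0186], 'grasp_force': 44.9991, 'opening': 0.0292}
[[-0.6131, 0.79, -0.0002], [0.79, 0.6131, -0.0002], [0.0, -0.0003, -1.0]]
```

Emit:
{"name": "send_rows", "arguments": {
  "moves": [
    {"dp": [0,0.005,0],"turn": [0,0,0],"claw": 1},
    {"dp": [0,0.005,0],"turn": [0,0,0],"claw": 1},
    {"dp": [0,0,0],"turn": [0,0,0],"claw": 1}
  ]
}}

```text
clock: 10.4
ee_pos: [0.5308, 0.1008, 0.0279]
eef_rot: [-1.383, -2.819, 0.004]
force: [-3.0, -0.3, -1.8]
opening: 0.0297
grasp_force: 45.1
```

Emit:
{"name": "send_rows", "arguments": {
  "moves": [
    {"dp": [0,-0.005,0],"turn": [0,0,0],"claw": 1},
    {"dp": [0,-0.005,0],"turn": [0,0,0],"claw": 1},
    {"dp": [0,0,0.005],"turn": [0,0,0],"claw": 1},
    {"dp": [0,0,0.005],"turn": [0,0,0],"claw": 1},
    {"dp": [0,0,0.005],"turn": [0,0,0],"claw": 1},
    {"dp": [0,0,0.005],"turn": [0,0,0],"claw": 1},
    {"dp": [0,0,0.004],"turn": [0,0,0],"claw": 1},
    {"dp": [0,0,0],"turn": [0,0,0],"claw": 1},
    {"dp": [0,0,0],"turn": [0,0,0],"claw": 1}
  ]
}}

```text
clock: 11.15
ee_pos: [0.5286, 0.099, 0.0184]
eef_rot: [-1.382, -2.821, 0.0]
force: [0.7, 0.4, -2.5]
opening: 0.0293
grasp_force: 45.0
```

The nudge met a side force, so the pin is in the hole. Seat it on the board.

Emit:
{"name": "send_rows", "arguments": {
  "moves": [
    {"dp": [0,0,0.002],"turn": [0,0,0],"claw": 1},
    {"dp": [0,0,0.002],"turn": [0,0,0],"claw": 1},
    {"dp": [0,0,0],"turn": [0,0,0],"claw": 1},
    {"dp": [0,0,0],"turn": [0,0,0],"claw": 1}
  ]
}}

```text
clock: 11.48
ee_pos: [0.5286, 0.0989, 0.0169]
eef_rot: [1.382, 2.821, -0.0]
force: [0.2, 0.2, -2.0]
opening: 0.0297
grasp_force: 45.0
```

Emit:
{"name": "send_rows", "arguments": {
  "moves": [
    {"dp": [0,0,0.0015],"turn": [0,0,0],"claw": 1},
    {"dp": [0,0,0],"turn": [0,0,0],"claw": 1},
    {"dp": [0,0,0],"turn": [0,0,0],"claw": 1}
  ]
}}

```text
clock: 11.73
ee_pos: [0.5286, 0.0989, 0.0163]
eef_rot: [1.382, 2.821, -0.0]
force: [0.4, 0.3, -1.9]
opening: 0.0294
grasp_force: 45.0
```

Emit:
{"name": "send_rows", "arguments": {
  "moves": [
    {"dp": [0,0,0.0015],"turn": [0,0,0],"claw": 1},
    {"dp": [0,0,0],"turn": [0,0,0],"claw": 1},
    {"dp": [0,0,0],"turn": [0,0,0],"claw": 1}
  ]
}}

```text
clock: 11.98
ee_pos: [0.5287, 0.099, 0.0159]
eef_rot: [1.382, 2.821, 0.0]
force: [-0.4, 0.1, 1.1]
opening: 0.0291
grasp_force: 45.0
```

Emit:
{"name": "send_rows", "arguments": {
  "moves": [
    {"dp": [0,0,0],"turn": [0,0,0],"claw": 0.3},
    {"dp": [0,0,0],"turn": [0,0,0],"claw": 0.3},
    {"dp": [0,0,0],"turn": [0,0,0],"claw": 0.3},
    {"dp": [0,0,0],"turn": [0,0,0],"claw": 0.3},
    {"dp": [0,0,-0.03],"turn": [0,0,0],"claw": 0.3},
    {"dp": [0,0,-0.06],"turn": [0,0,0],"claw": 0.3},
    {"dp": [0,0,-0.06],"turn": [0,0,0],"claw": 0.6},
    {"dp": [0,0,-0.06],"turn": [0,0,0],"claw": 1},
    {"dp": [0,0,-0.06],"turn": [0,0,0],"claw": 1},
    {"dp": [0,0,0],"turn": [0,0,0],"claw": 1},
    {"dp": [0,0,0],"turn": [0,0,0],"claw": 1}
  ]
}}

```text
clock: 12.9
ee_pos: [0.5294, 0.099, 0.1248]
eef_rot: [1.382, 2.819, 0.003]
force: [-0.4, -0.3, -0.8]
opening: 0.0309
grasp_force: 0.0
```

```bash
python3 - <<'E'
from h import *
st(); grab('wrist','w4'); grab('scene','sc4')
a=cv2.imread('pics/w4.png'); b=cv2.imread('pics/sc4.png')[180:300,230:370]
a=cv2.resize(a,None,fx=.8,fy=.8,interpolation=cv2.INTER_AREA); b=cv2.resize(b,None,fx=2.4,fy=2.4,interpolation=cv2.INTER_CUBIC)
H=max(a.shape[0],b.shape[0]); p=lambda i:cv2.copyMakeBorder(i,0,H-i.shape[0],0,0,cv2.BORDER_CONSTANT)
o=np.hstack([p(a),p(b)]); print(a.shape,o.shape); cv2.imwrite('pics/c6.png',o)
E
```

```text
{'clock': 12.9, 'qpos': [0.0141, 0.7833, -0.4785, 1.9201, 0.6268, 0.5875, -0.2202], 'ee_pos': [0.5294, 0.099, 0.1248], 'eef_rot': [1.3816, 2.8191, 0.0028], 'force': [-0.3845, -0.3424, -0.8394], 'wrist_torque': [-0.0109, -0.1525, 0.0121], 'grasp_force': 0.0, 'opening': 0.0309}
[[-0.6126, 0.7904, 0.0027], [0.7904, 0.6126, 0.0007], [-0.0011, 0.0025, -1.0]]
{'camera_matrix': array([[326.68001737,   0.        , 279.46917057],
       [  0.        , 326.68001737, 210.13208525],
       [  0.        ,   0.        ,   1.        ]]), 'extrinsics': array([[ 0.79094935, -0.58384519, -0.18309539,  0.48305051],
       [ 0.6118777 ,  0.7557759 ,  0.23325623,  0.15911129],
       [ 0.00219356, -0.29652585,  0.95502231,  0.27082308],
       [ 0.        ,  0.        ,  0.        ,  1.        ]])}
{'camera_matrix': array([[458.20590733,   0.        , 295.66577491],
       [  0.        , 458.20590733, 210.43890661],
       [  0.        ,   0.        ,   1.        ]]), 'extrinsics': array([[-0.75310977, -0.4298861 ,  0.49801969,  1.16377223],
       [ 0.65789278, -0.49018614,  0.57174701,  0.75176178],
       [-0.00166375,  0.75823182,  0.65198293,  0.88802371],
       [ 0.        ,  0.        ,  0.        ,  1.        ]])}
(336, 448, 3) (336, 784, 3)
```

View pics/c6.png

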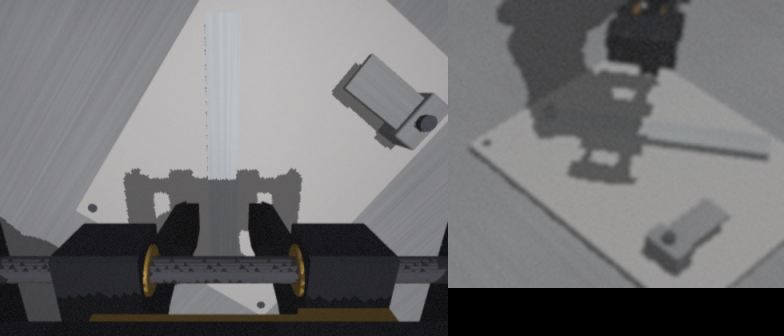

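Picture: bar lies flat, hole over the pin, free end at wrist (278,15), keeper well off to the right at (420,95). Views used up; the rest goes by numbers. From w1, the mouth is ≈17 mm to +x of the pin. Go with closed fingers to the bar's near side.

Emit:
{"name": "send_rows", "arguments": {
  "moves": [
    {"dp": [0.042,-0.0296,0],"turn": [0,0,0],"claw": 1},
    {"dp": [0.042,-0.0296,0],"turn": [0,0,0],"claw": 1},
    {"dp": [0.042,-0.0296,0],"turn": [0,0,0],"claw": 1},
    {"dp": [0.042,-0.0296,0],"turn": [0,0,0],"claw": 1},
    {"dp": [0,0,0],"turn": [0,0,0.0302],"claw": 1},
    {"dp": [0,0,0],"turn": [0,0,0.0302],"claw": 1},
    {"dp": [0,0,0],"turn": [0,0,0.0302],"claw": 1},
    {"dp": [0,0,0],"turn": [0,0,0.0302],"claw": 1},
    {"dp": [0,0,0],"turn": [0,0,0.0302],"claw": 1},
    {"dp": [0,0,0],"turn": [0,0,0.0302],"claw": 1},
    {"dp": [0,0,0],"turn": [0,0,0],"claw": 1},
    {"dp": [0,0,0],"turn": [0,0,0],"claw": 1},
    {"dp": [0,0,0],"turn": [0,0,0],"claw": 1}
  ]
}}

```text
clock: 14.08
ee_pos: [0.4496, 0.1229, 0.1231]
eef_rot: [-2.115, -2.322, 0.002]
force: [-0.2, -0.8, -0.2]
opening: 0.0004
grasp_force: 0.0
```

```bash
cat >> h.py <<'E'
P=np.array([.601,.0055]); bX=np.array([np.cos(np.radians(2.75)),np.sin(np.radians(2.75))]); bY=np.array([-bX[1],bX[0]])
def board(p=None):
    p=arm.get_state()['ee_pos'] if p is None else np.array(p); d=p[:2]-P; print('board mm',(1000*d@bX).round(1),(1000*d@bY).round(1))
def bw(x,y,z): return np.append(P+bX*x/1000+bY*y/1000,z)
E
python3 - <<'E'
from h import *
s=st(); yaw(); board(); rel([.4507,.1231,.016]); 
d=np.load('pics/w4.npz')
e=px2w('w4',(278,15),.024); board(e); board(px2w('w4',(335*1.25,90*1.25),.037)); board(px2w('w4',(372*1.25,54*1.25),.037))
E
```

```text
{'clock': 14.0833, 'qpos': [-0.206, 0.7035, -0.2551, 2.1348, 0.4835, 0.359, -0.7662], 'ee_pos': [0.4496, 0.1229, 0.1231], 'eef_rot': [-2.1152, -2.3222, 0.002], 'force': [-0.1953, -0.7626, -0.1706], 'wrist_torque': [0.0205, -0.0901, 0.0107], 'grasp_force': 0.0, 'opening': 0.0004}
[[-0.0931, 0.9957, -0.0012], [0.9957, 0.0931, -0.0006], [-0.0005, -0.0013, -1.0]]
x heading 95.34 y heading 5.34
board mm -145.6 124.5
share [0.0004 0.0032 0.2678] world mm [   1.1    0.2 -107.1]
board mm -145.0 207.8
board mm -30.3 212.2
board mm -24.5 251.0
```

Emit:
{"name": "send_rows", "arguments": {
  "moves": [
    {"dp": [0,0,0.05],"turn": [0,0,0],"claw": 1},
    {"dp": [0,0,0.05],"turn": [0,0,0],"claw": 1},
    {"dp": [0,0,0.05],"turn": [0,0,0],"claw": 1},
    {"dp": [0,0,0.05],"turn": [0,0,0],"claw": 1},
    {"dp": [0,0,0.04],"turn": [0,0,0],"claw": 1},
    {"dp": [0,0,0.027],"turn": [0,0,0],"claw": 1},
    {"dp": [0,0,0],"turn": [0,0,0],"claw": 1},
    {"dp": [0,0,0],"turn": [0,0,0],"claw": 1}
  ]
}}

```text
clock: 14.75
ee_pos: [0.4495, 0.1229, 0.0164]
eef_rot: [-2.117, -2.321, 0.002]
force: [0.0, -0.7, 0.1]
opening: 0.0003
grasp_force: 0.0
```

```bash
python3 - <<'E'
from h import *
st(); board()
for x in(-130,-110,-90,-75,-60): 
    # path: keep contact ~185 from hole
    phi=np.radians(35+(x+115)/65*30 if 0 else 0)
for ph in(35,28,21,14,9):
    a=np.radians(ph); u=np.array([-np.sin(a),np.cos(a)]); n=np.array([np.cos(a),np.sin(a)])
    c=185*u-(15+17.5*np.cos(a-.045)+9*abs(np.sin(a-.045)))*n; print(ph,c.round(1)); rel(bw(*c,.0165))
E
```

```text
{'clock': 14.75, 'qpos': [-0.3412, 0.9214, -0.04, 2.1743, 0.5887, 0.0575, -0.8615], 'ee_pos': [0.4495, 0.1229, 0.0164], 'eef_rot': [-2.1165, -2.3207, 0.0022], 'force': [0.0018, -0.6708, 0.0843], 'wrist_torque': [-0.021, -0.0867, 0.0092], 'grasp_force': 0.0, 'opening': 0.0003}
[[-0.0918, 0.9958, -0.0015], [0.9958, 0.0918, -0.0006], [-0.0004, -0.0015, -1.0]]
board mm -145.7 124.5
35 [-134.5  131.7]
share [ 0.0166  0.0288 -0.0002] world mm [10.9  7.7  0.1]
28 [-117.5  147.1]
share [ 0.0532  0.0729 -0.0003] world mm [27.1 23.9  0.1]
21 [-98.5 160.4]
share [ 0.0843  0.1219 -0.0004] world mm [45.4 38.1  0.1]
14 [-77.7 171.3]
share [ 0.1093  0.1749 -0.0005] world mm [65.7 50.   0.1]
9 [-61.9 177.5]
share [ 0.1231  0.215  -0.0006] world mm [81.1 56.9  0.1]
```

Emit:
{"name": "send_rows", "arguments": {
  "moves": [
    {"dp": [0.0083,0.0144,0],"turn": [0,0,0],"claw": 1},
    {"dp": [0.0083,0.0144,0],"turn": [0,0,0],"claw": 1},
    {"dp": [0.0092,0.011,0],"turn": [0,0,0],"claw": 1},
    {"dp": [0.0092,0.011,0],"turn": [0,0,0],"claw": 1},
    {"dp": [0.0092,0.011,0],"turn": [0,0,0],"claw": 1},
    {"dp": [0.0092,0.011,0],"turn": [0,0,0],"claw": 1}
  ]
}}

```text
clock: 15.25
ee_pos: [0.4774, 0.147, 0.0172]
eef_rot: [2.119, 2.319, -0.001]
force: [-0.5, -0.7, 0.9]
opening: 0.0006
grasp_force: 0.8
```

Emit:
{"name": "send_rows", "arguments": {
  "moves": [
    {"dp": [0.0078,0.0123,0],"turn": [0,0,0],"claw": 1},
    {"dp": [0.0078,0.0123,0],"turn": [0,0,0],"claw": 1},
    {"dp": [0.0078,0.0123,0],"turn": [0,0,0],"claw": 1},
    {"dp": [0.0078,0.0123,0],"turn": [0,0,0],"claw": 1},
    {"dp": [0.0063,0.0133,0],"turn": [0,0,0],"claw": 1},
    {"dp": [0.0063,0.0133,0],"turn": [0,0,0],"claw": 1},
    {"dp": [0.0063,0.0133,0],"turn": [0,0,0],"claw": 1},
    {"dp": [0.0063,0.0133,0],"turn": [0,0,0],"claw": 1}
  ]
}}

```text
clock: 15.92
ee_pos: [0.5164, 0.1734, 0.0168]
eef_rot: [2.119, 2.32, -0.0]
force: [-0.5, -0.4, -0.1]
opening: 0.0006
grasp_force: 0.4
```

```bash
python3 - <<'E'
from h import *
st(); board(); grab('wrist','w5'); rel(bw(-61.9,177.5,.0165)); rel(bw(-40,182,.0165))
i=cv2.cvtColor(cv2.imread('pics/w5.png'),cv2.COLOR_BGR2GRAY).astype(int)
# predicted bar far edge for contact geometry
for v in (60,120,180):
    g=np.abs(np.diff(i[v])); print(v,[(int(k),int(g[k])) for k in np.sort(np.argsort(g)[-8:])])
E
```

```text
{'clock': 15.9167, 'qpos': [-0.2955, 0.9473, -0.1907, 1.9383, 0.5372, 0.3056, -0.8338], 'ee_pos': [0.5164, 0.1734, 0.0168], 'eef_rot': [2.1186, 2.3196, -0.0], 'force': [-0.475, -0.4176, -0.0523], 'wrist_torque': [-0.252, 0.0578, 0.0463], 'grasp_force': 0.4305, 'opening': 0.0006}
[[-0.0904, 0.9959, 0.0], [0.9959, 0.0904, -0.0001], [-0.0001, 0.0, -1.0]]
board mm -76.5 171.7
{'camera_matrix': array([[326.68001737,   0.        , 279.46917057],
       [  0.        , 326.68001737, 210.13208525],
       [  0.        ,   0.        ,   1.        ]]), 'extrinsics': array([[ 9.95994065e-01, -8.55226862e-02, -2.61092561e-02,
         5.10369619e-01],
       [ 8.94186935e-02,  9.51451022e-01,  2.94525466e-01,
         2.49275354e-01],
       [-3.46930655e-04, -2.95680272e-01,  9.55286897e-01,
         1.62967711e-01],
       [ 0.00000000e+00,  0.00000000e+00,  0.00000000e+00,
         1.00000000e+00]])}
share [0.0106 0.0333 0.0012] world mm [12.9  5.4 -0.5]
share [0.0195 0.0884 0.0014] world mm [34.5 11.  -0.5]
60 [(2, 6), (20, 6), (45, 5), (68, 10), (69, 14), (70, 11), (484, 6), (504, 5)]
120 [(76, 16), (77, 18), (280, 46), (281, 42), (404, 60), (419, 21), (424, 26), (425, 25)]
180 [(84, 15), (86, 13), (292, 15), (293, 17), (393, 62), (410, 16), (414, 27), (415, 21)]
```

Emit:
{"name": "send_rows", "arguments": {
  "moves": [
    {"dp": [0.0027,0.0083,0],"turn": [0,0,0],"claw": 1},
    {"dp": [0.0027,0.0083,0],"turn": [0,0,0],"claw": 1},
    {"dp": [0.0027,0.0083,0],"turn": [0,0,0],"claw": 1},
    {"dp": [0.0027,0.0083,0],"turn": [0,0,0],"claw": 1},
    {"dp": [0.0015,0.004,0],"turn": [0,0,0],"claw": 1},
    {"dp": [0.0015,0.004,0],"turn": [0,0,0],"claw": 1},
    {"dp": [0.0015,0.004,0],"turn": [0,0,0],"claw": 1},
    {"dp": [0.0015,0.004,0],"turn": [0,0,0],"claw": 1}
  ]
}}

```text
clock: 16.63
ee_pos: [0.5349, 0.1815, 0.0169]
eef_rot: [2.119, 2.32, -0.0]
force: [-1.2, -0.8, -0.4]
opening: 0.0003
grasp_force: 0.4
```

```bash
python3 - <<'E'
from h import *
st(); board(); yaw(); grab('wrist','w6')
i=cv2.cvtColor(cv2.imread('pics/w6.png'),cv2.COLOR_BGR2GRAY).astype(int)
def edge(v):
    g=np.abs(np.diff(i[v])); n=230+np.argmax(g[230:330]); f=360+np.argmax(g[360:420]); return n,f
for v in(120,180):
    n,f=edge(v); print(v,n,f); board(px2w('w6',(n+.5,v),.024)); board(px2w('w6',(f+.5,v),.024))
E
```

```text
{'clock': 16.6333, 'qpos': [-0.2813, 0.9598, -0.2186, 1.8762, 0.525, 0.3626, -0.8139], 'ee_pos': [0.5349, 0.1815, 0.0169], 'eef_rot': [2.1185, 2.3196, -0.0004], 'force': [-1.2056, -0.7579, -0.403], 'wrist_torque': [-0.2138, 0.043, -0.0205], 'grasp_force': 0.4315, 'opening': 0.0003}
[[-0.0904, 0.9959, -0.0001], [0.9959, 0.0904, -0.0002], [-0.0002, -0.0001, -1.0]]
board mm -57.6 179.0
x heading 95.19 y heading 5.19
{'camera_matrix': array([[326.68001737,   0.        , 279.46917057],
       [  0.        , 326.68001737, 210.13208525],
       [  0.        ,   0.        ,   1.        ]]), 'extrinsics': array([[ 9.95987874e-01, -8.56368819e-02, -2.59707372e-02,
         5.28872904e-01],
       [ 8.94867157e-02,  9.51382069e-01,  2.94727478e-01,
         2.57453926e-01],
       [-5.31448498e-04, -2.95869030e-01,  9.55228368e-01,
         1.62968549e-01],
       [ 0.00000000e+00,  0.00000000e+00,  0.00000000e+00,
         1.00000000e+00]])}
120 297 372
board mm -52.5 251.1
board mm -21.7 252.4
180 302 367
board mm -48.8 226.2
board mm -20.7 227.4
```

Emit:
{"name": "send_rows", "arguments": {
  "moves": [
    {"dp": [0,0.004,0],"turn": [0,0,0],"claw": 1},
    {"dp": [0,0.004,0],"turn": [0,0,0],"claw": 1},
    {"dp": [0,0.004,0],"turn": [0,0,0],"claw": 1},
    {"dp": [0,0.004,0],"turn": [0,0,0],"claw": 1},
    {"dp": [0,0.003,0],"turn": [0,0,0],"claw": 1},
    {"dp": [0,0.003,0],"turn": [0,0,0],"claw": 1},
    {"dp": [0,0.003,0],"turn": [0,0,0],"claw": 1}
  ]
}}

```text
clock: 17.27
ee_pos: [0.5449, 0.1826, 0.0169]
eef_rot: [-2.118, -2.32, -0.0]
force: [-0.2, 0.3, 0.5]
opening: 0.0005
grasp_force: 0.4
```

Emit:
{"name": "send_rows", "arguments": {
  "moves": [
    {"dp": [0,0.0025,0],"turn": [0,0,0],"claw": 1},
    {"dp": [0,0.0025,0],"turn": [0,0,0],"claw": 1},
    {"dp": [0,0.0025,0],"turn": [0,0,0],"claw": 1}
  ]
}}

```text
clock: 17.52
ee_pos: [0.5478, 0.1827, 0.0169]
eef_rot: [2.119, 2.32, -0.0]
force: [-0.5, -0.1, 0.5]
opening: 0.0005
grasp_force: 0.4
```

Emit:
{"name": "send_rows", "arguments": {
  "moves": [
    {"dp": [0,0.0025,0],"turn": [0,0,0],"claw": 1},
    {"dp": [0,0.0025,0],"turn": [0,0,0],"claw": 1},
    {"dp": [0,0.0025,0],"turn": [0,0,0],"claw": 1}
  ]
}}

```text
clock: 17.77
ee_pos: [0.5508, 0.183, 0.0169]
eef_rot: [2.118, 2.32, -0.0]
force: [-1.8, 0.1, 0.4]
opening: 0.0002
grasp_force: 0.4
```

Emit:
{"name": "send_rows", "arguments": {
  "moves": [
    {"dp": [0,0.0025,0],"turn": [0,0,0],"claw": 1},
    {"dp": [0,0.0025,0],"turn": [0,0,0],"claw": 1},
    {"dp": [0,0.0025,0],"turn": [0,0,0],"claw": 1}
  ]
}}

```text
clock: 18.02
ee_pos: [0.5538, 0.1833, 0.0169]
eef_rot: [2.118, 2.32, -0.0]
force: [-0.3, -0.1, 0.3]
opening: 0.0003
grasp_force: 0.4
```

Emit:
{"name": "send_rows", "arguments": {
  "moves": [
    {"dp": [0,0.0025,0],"turn": [0,0,0],"claw": 1},
    {"dp": [0,0.0025,0],"turn": [0,0,0],"claw": 1},
    {"dp": [0,0.0025,0],"turn": [0,0,0],"claw": 1}
  ]
}}

```text
clock: 18.27
ee_pos: [0.5568, 0.1835, 0.0169]
eef_rot: [2.119, 2.32, -0.0]
force: [-1.2, -0.0, -0.5]
opening: 0.0003
grasp_force: 0.4
```

Emit:
{"name": "send_rows", "arguments": {
  "moves": [
    {"dp": [0,0.0025,0],"turn": [0,0,0],"claw": 1},
    {"dp": [0,0.0025,0],"turn": [0,0,0],"claw": 1},
    {"dp": [0,0.0025,0],"turn": [0,0,0],"claw": 1}
  ]
}}

```text
clock: 18.52
ee_pos: [0.5598, 0.1838, 0.0169]
eef_rot: [2.118, 2.32, -0.0]
force: [-0.4, 0.1, -0.7]
opening: 0.0004
grasp_force: 0.3
```

Emit:
{"name": "send_rows", "arguments": {
  "moves": [
    {"dp": [0,0.0025,0],"turn": [0,0,0],"claw": 1},
    {"dp": [0,0.0025,0],"turn": [0,0,0],"claw": 1},
    {"dp": [0,0.0025,0],"turn": [0,0,0],"claw": 1}
  ]
}}

```text
clock: 18.77
ee_pos: [0.5628, 0.1841, 0.0169]
eef_rot: [2.118, 2.32, -0.0]
force: [-1.0, 0.1, -0.1]
opening: 0.0007
grasp_force: 0.4
```

Emit:
{"name": "send_rows", "arguments": {
  "moves": [
    {"dp": [0,0.0025,0],"turn": [0,0,0],"claw": 1},
    {"dp": [0,0.0025,0],"turn": [0,0,0],"claw": 1},
    {"dp": [0,0.0025,0],"turn": [0,0,0],"claw": 1}
  ]
}}

```text
clock: 19.02
ee_pos: [0.5644, 0.184, 0.0167]
eef_rot: [-2.118, -2.319, 0.004]
force: [-5.6, -1.0, 1.6]
opening: 0.0004
grasp_force: 2.4
```

```bash
python3 - <<'E'
from h import *
st(); board(); grab('wrist','w7')
i=cv2.cvtColor(cv2.imread('pics/w7.png'),cv2.COLOR_BGR2GRAY).astype(int)
for v in(60,120,160,200,235):
    g=np.abs(np.diff(i[v])); k=[int(k) for k in np.sort(np.argsort(g)[-8:])]; print(v,[(q,int(i[v,q+3]-i[v,q-2])) for q in k if 3<q<555])
for q in (bw(-20,200,.024),bw(-15,218,.024),bw(-23,218,.037),bw(-23,252,.037)): print(proj('w7',q).round(0))
E
```

```text
{'clock': 19.0167, 'qpos': [-0.2476, 0.9817, -0.2561, 1.7832, 0.5108, 0.4459, -0.77], 'ee_pos': [0.5644, 0.184, 0.0167], 'eef_rot': [-2.1177, -2.3192, 0.0041], 'force': [-5.624, -0.9608, 1.6162], 'wrist_torque': [-0.2168, 0.8245, -0.0408], 'grasp_force': 2.3835, 'opening': 0.0004}
[[-0.0907, 0.9959, -0.0025], [0.9959, 0.0906, -0.0013], [-0.001, -0.0026, -1.0]]
board mm -28.0 180.0
{'camera_matrix': array([[326.68001737,   0.        , 279.46917057],
       [  0.        , 326.68001737, 210.13208525],
       [  0.        ,   0.        ,   1.        ]]), 'extrinsics': array([[ 0.99596652, -0.08653658, -0.0237089 ,  0.55871642],
       [ 0.08967407,  0.95105736,  0.29571686,  0.2600785 ],
       [-0.0030418 , -0.29665016,  0.95498138,  0.16279332],
       [ 0.        ,  0.        ,  0.        ,  1.        ]])}
60 [(524, -42), (527, -29), (529, -30), (531, -36), (532, -19), (536, 73), (537, 77), (538, 83)]
120 [(319, -98), (320, -54), (322, 76), (323, 103), (433, -117), (434, -114), (468, 50), (534, 39)]
160 [(291, -48), (453, -91), (454, -89), (459, 53), (486, -63), (523, 37), (524, 43), (536, -34)]
200 [(289, -46), (291, -32), (445, -74), (446, -74), (451, 52), (513, 40), (524, -37), (525, -34)]
235 [(115, -81), (135, 84), (226, -81), (274, 87), (305, -85), (312, 102), (313, 110), (445, -80)]
[297. 238.]
[311. 201.]
[294. 209.]
[299. 122.]
```

Contact felt (5.6 N). Press up gently toward ~19 N at the finger (≈15 N at the post).

Emit:
{"name": "send_rows", "arguments": {
  "moves": [
    {"dp": [0,0.00125,0],"turn": [0,0,0],"claw": 1},
    {"dp": [0,0.00125,0],"turn": [0,0,0],"claw": 1},
    {"dp": [0,0.00125,0],"turn": [0,0,0],"claw": 1},
    {"dp": [0,0.00125,0],"turn": [0,0,0],"claw": 1},
    {"dp": [0,0,0],"turn": [0,0,0],"claw": 1}
  ]
}}

```text
clock: 19.48
ee_pos: [0.5651, 0.1838, 0.0167]
eef_rot: [-2.117, -2.319, 0.008]
force: [-7.8, -1.8, 4.3]
opening: 0.0009
grasp_force: 4.1
```

Emit:
{"name": "send_rows", "arguments": {
  "moves": [
    {"dp": [0,0.00125,-0.0005],"turn": [0,0,0],"claw": 1},
    {"dp": [0,0.00125,-0.0005],"turn": [0,0,0],"claw": 1},
    {"dp": [0,0.00125,-0.0005],"turn": [0,0,0],"claw": 1},
    {"dp": [0,0.00125,-0.0005],"turn": [0,0,0],"claw": 1},
    {"dp": [0,0,0],"turn": [0,0,0],"claw": 1}
  ]
}}

```text
clock: 19.9
ee_pos: [0.5652, 0.1837, 0.0169]
eef_rot: [-2.115, -2.318, 0.013]
force: [-9.8, -0.2, 4.0]
opening: 0.0004
grasp_force: 5.2
```

Emit:
{"name": "send_rows", "arguments": {
  "moves": [
    {"dp": [0,0.00125,-0.001],"turn": [0,0,0],"claw": 1},
    {"dp": [0,0.00125,-0.001],"turn": [0,0,0],"claw": 1},
    {"dp": [0,0.00125,0],"turn": [0,0,0],"claw": 1},
    {"dp": [0,0.00125,0],"turn": [0,0,0],"claw": 1},
    {"dp": [0,0.00125,0],"turn": [0,0,0],"claw": 1},
    {"dp": [0,0.00125,0],"turn": [0,0,0],"claw": 1},
    {"dp": [0,0,0],"turn": [0,0,0],"claw": 1}
  ]
}}

```text
clock: 20.48
ee_pos: [0.5654, 0.1837, 0.017]
eef_rot: [-2.113, -2.316, 0.02]
force: [-14.6, -1.1, 3.3]
opening: 0.0002
grasp_force: 7.2
```

Emit:
{"name": "send_rows", "arguments": {
  "moves": [
    {"dp": [0,0.00125,-0.0005],"turn": [0,0,0],"claw": 1},
    {"dp": [0,0.00125,-0.0005],"turn": [0,0,0],"claw": 1},
    {"dp": [0,0.00125,0],"turn": [0,0,0],"claw": 1},
    {"dp": [0,0.00125,0],"turn": [0,0,0],"claw": 1},
    {"dp": [0,0.00125,0],"turn": [0,0,0],"claw": 1},
    {"dp": [0,0,0],"turn": [0,0,0],"claw": 1},
    {"dp": [0,0,0],"turn": [0,0,0],"claw": 1}
  ]
}}

```text
clock: 21.07
ee_pos: [0.5655, 0.1836, 0.017]
eef_rot: [-2.11, -2.315, 0.026]
force: [-18.0, -1.8, 4.7]
opening: 0.0003
grasp_force: 9.3
```

Emit:
{"name": "send_rows", "arguments": {
  "moves": [
    {"dp": [0,0.001,0],"turn": [0,0,0],"claw": 1},
    {"dp": [0,0.001,0],"turn": [0,0,0],"claw": 1},
    {"dp": [0,0,0],"turn": [0,0,0],"claw": 1},
    {"dp": [0,0,0],"turn": [0,0,0],"claw": 1},
    {"dp": [0,0,0],"turn": [0,0,0],"claw": 1},
    {"dp": [0,0,0],"turn": [0,0,0],"claw": 1},
    {"dp": [0,0,0],"turn": [0,0,0],"claw": 1},
    {"dp": [0,0,0],"turn": [0,0,0],"claw": 1},
    {"dp": [0,0,0],"turn": [0,0,0],"claw": 1},
    {"dp": [0,0,0],"turn": [0,0,0],"claw": 1},
    {"dp": [0,0,0],"turn": [0,0,0],"claw": 1},
    {"dp": [0,0,0],"turn": [0,0,0],"claw": 1}
  ]
}}

```text
clock: 22.07
ee_pos: [0.5655, 0.1836, 0.017]
eef_rot: [-2.11, -2.315, 0.028]
force: [-18.6, -1.0, 6.5]
opening: 0.0004
grasp_force: 10.1
```

Held at 18.6 N (≈13.5 N at the post) for a second. Back off smoothly and rise.

Emit:
{"name": "send_rows", "arguments": {
  "moves": [
    {"dp": [0,-0.005,0],"turn": [0,0,0],"claw": 1},
    {"dp": [0,-0.005,0],"turn": [0,0,0],"claw": 1},
    {"dp": [0,-0.005,0],"turn": [0,0,0],"claw": 1},
    {"dp": [0,-0.005,0],"turn": [0,0,0],"claw": 1},
    {"dp": [0,-0.01,0],"turn": [0,0,0],"claw": 1},
    {"dp": [0,-0.02,0],"turn": [0,0,0],"claw": 1},
    {"dp": [0,-0.03,0],"turn": [0,0,0],"claw": 1},
    {"dp": [0,-0.03,0],"turn": [0,0,0],"claw": 1},
    {"dp": [0,0,-0.04],"turn": [0,0,0],"claw": 1},
    {"dp": [0,0,-0.06],"turn": [0,0,0],"claw": 1},
    {"dp": [0,0,-0.06],"turn": [0,0,0],"claw": 1},
    {"dp": [0,0,-0.06],"turn": [0,0,0],"claw": 1},
    {"dp": [0,0,0],"turn": [0,0,0],"claw": 1},
    {"dp": [0,0,0],"turn": [0,0,0],"claw": 1}
  ]
}}

```text
clock: 23.23
ee_pos: [0.534, 0.182, 0.1086]
eef_rot: [2.117, 2.318, 0.008]
force: [-0.7, 0.1, -0.3]
opening: 0.0003
grasp_force: 0.0
```

```bash
python3 - <<'E'
from h import *
st(); board(); grab('wrist','w8')
i=cv2.cvtColor(cv2.imread('pics/w8.png'),cv2.COLOR_BGR2GRAY).astype(int)
# predicted bar edges if against the post (centre line x'=~+4 at y'=235)
for y in(130,160,190,205):
    t=.017
    for x in(-15,15):
        u,v=proj('w8',bw(t*y+x,y,.024)); u0,v0=int(round(u)),int(round(v)); 
        if not(0<=v0<420): print(y,x,u,v);continue
        lo,hi=max(u0-25,0),min(u0+25,558); g=np.abs(np.diff(i[v0]))[lo:hi]; print(y,x,(u0,v0),'edge at',[(int(lo+k),int(g[k])) for k in np.argsort(g)[-3:]] if len(g) else None)
E
```

```text
{'clock': 23.2333, 'qpos': [-0.2226, 0.8093, -0.3199, 1.8599, 0.4595, 0.5396, -0.7573], 'ee_pos': [0.534, 0.182, 0.1086], 'eef_rot': [2.1175, 2.3176, 0.008], 'force': [-0.7001, 0.0636, -0.2911], 'wrist_torque': [-0.0333, -0.1086, -0.0149], 'grasp_force': 0.0, 'opening': 0.0003}
[[-0.0901, 0.9959, 0.0052], [0.9959, 0.09, 0.0022], [0.0017, 0.0054, -1.0]]
board mm -58.5 179.5
{'camera_matrix': array([[326.68001737,   0.        , 279.46917057],
       [  0.        , 326.68001737, 210.13208525],
       [  0.        ,   0.        ,   1.        ]]), 'extrinsics': array([[ 0.99601289, -0.08366807, -0.03095105,  0.52722317],
       [ 0.08906902,  0.95213008,  0.29242951,  0.25762127],
       [ 0.00500242, -0.29402034,  0.95578607,  0.25483979],
       [ 0.        ,  0.        ,  0.        ,  1.        ]])}
130 -15 (333, 278) edge at [(357, 16), (316, 19), (317, 34)]
130 15 (371, 279) edge at [(370, 14), (371, 15), (358, 24)]
160 -15 (337, 243) edge at [(357, 5), (336, 20), (333, 20)]
160 15 (376, 244) edge at [(360, 6), (380, 6), (357, 7)]
190 -15 (342, 205) edge at [(336, 29), (337, 63), (340, 73)]
190 15 (382, 207) edge at [(359, 5), (377, 6), (360, 6)]
205 -15 (344, 185) edge at [(338, 28), (339, 65), (342, 72)]
205 15 (385, 187) edge at [(372, 4), (383, 6), (380, 7)]
```

```bash
python3 -c "
from bench import arm; print(arm.finish_job())"
```

```text
the job is handed in; nothing more can be done
None
```

The job is handed in: the bar lies flat on its pin and against the hidden post, pressed home with an estimated 13.5 N (18.6 N at the fingers) for about 1 s, at 23 s on the clock; the hole was on the robot's side at the start, not away from it as the task says, so I turned the bar before fitting it.

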